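Switch the desk on, key by key

ROBOT

A 6-joint arm with a two-finger parallel gripper is mounted at the origin on the work surface. World frame = base frame: x ahead of the robot, y to its left, z up, the work surface at z = 0. Lengths are in m, angles in degrees, forces in N, time in s.
With the tool pointing down it reaches from about 0.35 to 0.925 m from the base axis. Payload 6.4 kg.
Tool frame: the origin (TCP) lies midway between the tips of the shut fingers; the grasp point (between the pads) lies manip.grasp_offset behind it (manip.grasp_offset is the distance from the TCP to the grasp point, in m); z points along the fingers, y is the line along which they close (so a half turn about z gives the same grasp; the last joint's range is limited). The gripper opens to 85 mm and grips with 20 to 120 N. Pads are 22 mm wide; open, the fingers measure 114 mm over their backs; the gripper's body (76 mm by 85 mm) begins 54 mm behind the grasp point. The pads swing forward as they close: fully open they stand 13 mm farther back than shut.
Start: joints at [-73.344, 14.043, 89.255, -0, 76.702, -9.975], TCP at [0.291, -0.581, 0.231] pointing down, gripper open.
Joint ranges: [-179.41, 179.41], [-58.25, 129.5], [7.25, 145.43], [-54.29, 234.29], [11.92, 165.04], [-157.13, 157.13]. Speed limits (degrees/s): [147.25, 147.25, 180, 180, 180, 180].

INTERFACE

Orientations are given as [roll, pitch, yaw] about the fixed x, y, z axes, in that order (R = Rz(yaw) Ry(pitch) Rx(roll)).
In Python, from cell import manip, snapshot, order gives the robot as it stands.
- The arm moves only by the shell command python3 -m inch 'ROWS' [FORCE]. ROWS is JSON, a list of rows, each a list of 7 numbers: the shift along the world's x, y, z in cm, then the turn, a rotation vector about the world's x, y, z in rad, then the opening, from 0 (shut) to 1 (fully open). In form: [[tx, ty, tz, ax, ay, az, jaw], ...]. A call has 1 to 10 rows; each row shifts and turns the commanded pose from where the row before left it; what a row does not reach is not made up. A row lasts 1/8 s, in which the tool goes at most 62.5 mm and 10.7 degrees, less where a joint would pass 70% of its speed; a pose out of reach is approached as far as the arm can. A call with a gripper value outside its range is refused whole. The fingers move at their own pace and stop on an object; FORCE is the grip in N (left out, the last holds). Time passes only in rows, so rows that do not move let the fingers close. It gives the time, the measured TCP pose, the force, the opening and the grip force at its end, in the units of the state.
- manip.observe(): the state, without advancing time (a new reading comes with each control period).
- snapshot(name): name is "scene" or "top"; returns a dict with "color" (384x512x3 uint8, blue, green, red), "fx", "fy", "cx", "cy" (pixels), "R" (3x3) and "t" (3): a world point X has camera coordinates R X + t. Camera axes: x right, y down, z forward; pixel columns grow to the right and rows downward; lengths in m; the calibration is good to about 2 mm. A picture is of the moment at which its call begins. There is no depth.
- order.hand_in(): hands the job in; it is judged then, once.
The state is a dict: "time": time; "joint_positions": joint angles; "qvel": joint speeds; "effort": joint torques, N m; "position": TCP position; "tcp_rot": TCP orientation; "ft_force": force on the tool from outside, world axes, zero at the start; "ft_torque": the same for the moment, N m; "opening": finger opening in m; "grip_force": force on a finger pad.
Only numpy, scipy, OpenCV 4.12 (cv2) and the standard library are available. Lean on these libraries where they do the work, as an engineer would, in place of code of your own. Each camera call takes 0.05 s, during which the arm holds its last target. There are 200 camera calls.

TASK

Switch the desk on for the working day: with a fingertip, lightly press in the orange key on the power block, then the blue key on the laptop dock, then the green key on the round speakerphone; each stays down once it is pressed fully in. Leave the power block's grey key and the speakerphone's red key up, and do not lift, push away or knock over the three devices or anything else on the desk.

Things in the scene. Friction and masses are not known exactly. Their poses are not given: they have to be found in the camera images.
- power_block: white desk power block, 90 (x) x 170 (y) x 38 mm high, loose, about 0.7 kg; its origin is the centre of its underside. Four grey sockets along its +x side, an orange key (towards +y) and a grey key (towards -y) 84 mm apart along its -x side
- power_orange_top (a point): ORANGE key of the power block, 30 mm in diameter, flat-topped, at (-15, +42) mm from the block's centre, standing 13 mm above the device's top when up. The point lies at the centre of the key's top face and goes down with it; z is up when the device stands level
- power_orange (a joint): travel of the orange key in m: 0 = up (as found), 0.008 = fully in. About 3 N, the same all the way, moves it; there is no return spring and it stays where it is left, then a firm rubber stop. Pressed in means more than 0.005
- power_grey (a joint): travel of the grey key in m: 0 = up (as found), 0.008 = fully in. About 3 N, the same all the way, moves it; there is no return spring and it stays where it is left, then a firm rubber stop. Pressed in means more than 0.005; this one is to be left up
- dock: laptop dock, silver slab 85 (x) x 150 (y) x 30 mm high with a black panel on top, loose, about 0.6 kg; its origin is the centre of its underside
- dock_blue_top (a point): BLUE key of the dock, 30 mm in diameter, flat-topped, at (0, +45) mm from the dock's centre, standing 13 mm above the device's top when up. The point lies at the centre of the key's top face and goes down with it; z is up when the device stands level
- dock_blue (a joint): travel of the blue key in m: 0 = up (as found), 0.008 = fully in. About 3 N, the same all the way, moves it; there is no return spring and it stays where it is left, then a firm rubber stop. Pressed in means more than 0.005
- speakerphone: round black speakerphone, 132 mm in diameter, 34 mm high, loose, about 0.6 kg; its origin is the centre of its underside. It has a green key (towards +y) and a red key (towards -y) 68 mm apart
- phone_green_top (a point): GREEN key of the speakerphone, 30 mm in diameter, flat-topped, at (0, +34) mm from its centre, standing 13 mm above the device's top when up. The point lies at the centre of the key's top face and goes down with it; z is up when the device stands level
- phone_green (a joint): travel of the green key in m: 0 = up (as found), 0.008 = fully in. About 3 N, the same all the way, moves it; there is no return spring and it stays where it is left, then a firm rubber stop. Pressed in means more than 0.005
- phone_red (a joint): travel of the red key in m: 0 = up (as found), 0.008 = fully in. About 3 N, the same all the way, moves it; there is no return spring and it stays where it is left, then a firm rubber stop. Pressed in means more than 0.005; this one is to be left up
- mouse: black computer mouse, 100 x 60 x 30 mm, on a fixed 150 x 170 mm blue mouse pad 3 mm thick; loose bystander, origin at the centre of its underside
- smartphone: black smartphone lying flat, 70 x 146 x 9 mm; loose bystander, origin at the centre of its underside
- note_block: yellow and pink block of sticky notes, 76 x 76 x 25 mm; loose bystander, origin at the centre of its underside
- mug: teal mug, 82 mm in diameter, 92 mm high, its handle towards its own +y; loose bystander, origin at the centre of its underside
- glue_stick: standing glue stick, white with an orange cap, 29 mm in diameter, 90 mm high; loose bystander, origin at the centre of its underside
- stapler: red stapler, 35 x 135 x 46 mm; loose bystander, origin at the centre of its underside
- toy_bear: small cream toy bear, 46 mm wide, 73 mm high; loose bystander, origin at the centre of its underside
Things that resemble listed ones, but are neither listed nor needed, are in the scene too. Leave any purple look-alike of the dock alone.

How it is judged (in metres and radians):
On the way, in this order (a step that is already met when the one before it is completed fails the run):
1. the orange key is pressed in while the blue and green keys are still up (value of joint power_orange above 0.005 m and value of joint each of dock_blue, phone_green below 0.003 m), for 0.2 s.
2. then the blue key is pressed in while the green key is still up (value of joint each of power_orange, dock_blue above 0.005 m and value of joint phone_green below 0.003 m), for 0.2 s.
3. then the green key is pressed in (value of joint each of power_orange, dock_blue, phone_green above 0.005 m), for 0.2 s.
At the end, for the whole second after the job is handed in: The orange, blue and green keys are each pressed in more than 5 mm of their 8 mm, pressed in that order; the grey and red keys are still up (under 3 mm); the three devices and all bystanders stand upright (within 0.1 rad), within 30 mm of where they were, and the devices are at rest (all of step 3 and value of joint each of power_grey, phone_red below 0.003 m and distance of each of power_block, dock, speakerphone, mouse, smartphone, note_block, mug, glue_stick, stapler, toy_bear from where it was at the start of the episode below 0.03 m and angle between each of power_block, dock, speakerphone, mouse, smartphone, note_block, mug, glue_stick, stapler, toy_bear's own z axis and vertical below 0.1 rad and linear speed of each of power_block, dock, speakerphone below 0.02 m/s); the robot touches nothing.
It fails at once if a key is pressed out of order (blue before orange is in, or green before blue is in) ((value of joint dock_blue above 0.003 m and value of joint power_orange below 0.005 m) or (value of joint phone_green above 0.003 m and value of joint dock_blue below 0.005 m)).
It fails at once if the grey or the red key is pressed (3 mm or more) (value of joint any of power_grey, phone_red above 0.003 m).
It fails at once if a device is pressed harder than 25 N (contact force between any of the arm, the fingers and power_block above 25 N or contact force between any of the arm, the fingers and dock above 25 N or contact force between any of the arm, the fingers and speakerphone above 25 N).
It fails at once if a device or a bystander is lifted (15 mm or more) (height (world z) of any of power_block, dock, speakerphone, smartphone, note_block, mug, glue_stick, stapler, toy_bear above 0.015 m or height (world z) of mouse above 0.02 m).
It fails at once if a device or a bystander is shifted more than 30 mm or tipped more than 0.35 rad (distance of any of power_block, dock, speakerphone, mouse, smartphone, note_block, mug, glue_stick, stapler, toy_bear from where it was at the start of the episode above 0.03 m or angle between any of power_block, dock, speakerphone, mouse, smartphone, note_block, mug, glue_stick, stapler, toy_bear's own z axis and vertical above 0.35 rad).
It also fails if it takes over 48 s, if anything falls off the work surface, if the arm or the gripper's body presses on something with over 40 N, if the wrist force passes 120 N, or if a joint passes its speed limit or range.

## Working session

There is one attempt and no reset: what is moved stays moved. The work goes in short steps, Python scripts to look and compute and a shell command to move; the robot and the scene stay as the last step left them, time stands still between calls to the robot, and variables do not carry over. Pictures are saved under pics/ and viewed, at most 10 in all, crops included, and the job is handed in when it is done.

```bash
mkdir -p pics; python3 - <<'E'
from cell import manip, snapshot
import cv2
for n in("scene","top"):
    s=snapshot(n); cv2.imwrite(f"pics/{n}0.png",s["color"]); print(n,s["fx"],s["cx"],s["cy"],s["R"],s["t"])
o=manip.observe(); print(o["time"],o["position"],o["tcp_rot"],o["opening"],o["ft_force"],manip.grasp_offset)
E
```

```text
scene 355.16861025651235 252.9899906131167 194.47771519274872 [[-0.28585032  0.9582619  -0.00486984]
 [ 0.66309473  0.19412784 -0.72292445]
 [-0.69180558 -0.20987736 -0.69090993]] [ 0.1414387  -0.33077929  1.39662234]
top 468.0212872959107 256.0912111890038 187.7171575090848 [[ 0.0039785  -0.99990342  0.01331627]
 [-0.99181621 -0.00564496 -0.12754898]
 [ 0.12761183 -0.01269984 -0.99174288]] [0.01012994 0.54590161 1.67137737]
0.1 [ 0.29119206 -0.58055949  0.23028728] [-1.79900193e+02 -1.63864549e-02  2.66271243e+01] 0.08541404542312374 [-0.35062778  0.26160871 -0.90430781] 0.0187
```

View pics/top0.png

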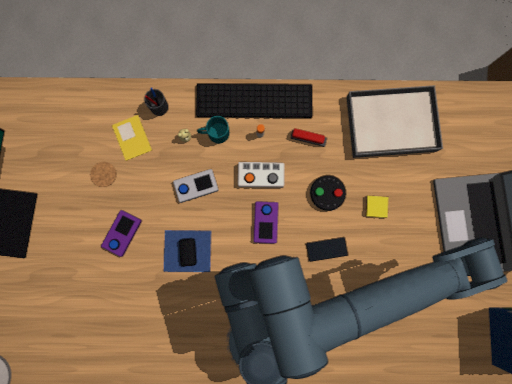

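View pics/scene0.png

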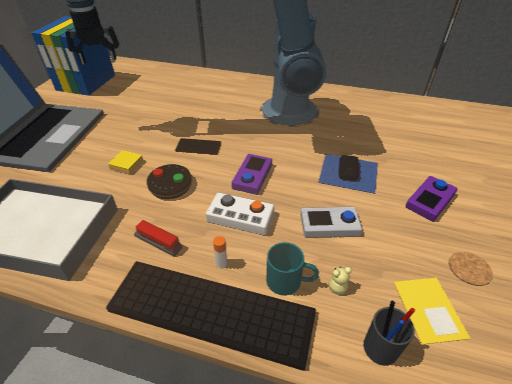

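The top view shows the orange key at about (249,177) and grey at (273,178). The blue key on the silver dock is at (184,188), green at (320,192) and red at (338,193). The purple docks at (265,222) and (121,233) are decoys. The scene view agrees, with orange at (257,207), blue at (348,216) and green at (178,178).

```bash
cat > loc.py <<'E'
import cv2, numpy as np
Z=dict(orange=.051,blue=.043,green=.047)
SEED=dict(top=dict(orange=(249,177),blue=(184,188),green=(320,192)),scene=dict(orange=(257,207),blue=(348,216),green=(178,178)))
HUE=dict(orange=(3,20),blue=(100,125),green=(45,85))
def locate(s,n,k,z):
    hsv=cv2.cvtColor(s["color"],cv2.COLOR_BGR2HSV); lo,hi=HUE[k]
    m=cv2.inRange(hsv,(lo,150,60),(hi,255,255)); w=np.zeros_like(m); cv2.circle(w,SEED[n][k],12,255,-1)
    c=max(cv2.findContours(m&w,cv2.RETR_EXTERNAL,cv2.CHAIN_APPROX_NONE)[0],key=cv2.contourArea)
    (u,v)=cv2.moments(c)["m10"]/cv2.moments(c)["m00"],cv2.moments(c)["m01"]/cv2.moments(c)["m00"]
    R,t=np.array(s["R"]),np.array(s["t"]); C=-R.T@t
    d=R.T@[(u-s["cx"])/s["fx"],(v-s["cy"])/s["fy"],1]
    return (u,v),cv2.contourArea(c),cv2.boundingRect(c),C+d*(z-C[2])/d[2]
E
python3 - <<'E'
import numpy as np
from cell import snapshot
from loc import *
np.set_printoptions(precision=4,suppress=True)
for n in("top","scene"):
    s=snapshot(n)
    for k in Z: print(n,k,*locate(s,n,k,Z[k]-.003))
E
```

```text
top orange (249.026936026936, 177.39057239057237) 49.5 (245, 173, 9, 9) [0.5818 0.0387 0.048 ]
top blue (182.9255319148936, 188.46808510638297) 47.0 (179, 185, 9, 8) [0.5409 0.2782 0.04  ]
top green (319.1707317073171, 191.2520325203252) 41.0 (315, 188, 9, 8) [ 0.533  -0.2161  0.044 ]
scene orange (256.32911392405066, 205.54430379746836) 79.0 (251, 201, 12, 10) [0.5852 0.0365 0.048 ]
scene blue (347.9818181818182, 214.3909090909091) 55.0 (343, 211, 11, 8) [0.541  0.2755 0.04  ]Traceback (most recent call last):
  File "<stdin>", line 7, in <module>
  File "loc.py", line 8, in locate
    c=max(cv2.findContours(m&w,cv2.RETR_EXTERNAL,cv2.CHAIN_APPROX_NONE)[0],key=cv2.contourArea)
ValueError: max() iterable argument is empty
```

```bash
python3 -m inch '[[2.1,4.4,0,0,0,0,0],[2.1,4.4,0,0,0,0,0],[2.1,4.4,0,0,0,0,0],[2.1,4.4,0,0,0,0,0],[2.1,4.4,0,0,0,0,0],[2.1,4.4,0,0,0,0,0],[2.1,4.4,0,0,0,0,0],[2.1,4.4,0,0,0,0,0],[2.1,4.4,0,0,0,0,0],[2.1,4.4,0,0,0,0,0]]' && python3 -m inch '[[2.1,4.4,-2,0,0,0,0],[2.1,4.4,-3,0,0,0,0],[2.1,4.4,-3,0,0,0,0],[2.0,4.6,-3,0,0,0,0],[0,0,-3,0,0,0,0],[0,0,0,0,0,0,0],[0,0,0,0,0,0,0]]'
```

```text
time: 1.45
position: [0.5018, -0.1395, 0.2313]
tcp_rot: [180.0, -0.0, 26.6]
ft_force: [0.6, 0.2, -0.7]
opening: 0.0
grip_force: 0.0
time: 2.33
position: [0.585, 0.0364, 0.0925]
tcp_rot: [179.9, -0.1, 26.6]
ft_force: [-0.9, -0.1, -0.7]
opening: -0.0001
grip_force: 0.0
```

```bash
python3 - <<'E'
from cell import snapshot
import cv2, numpy as np
s=snapshot("scene"); 
a=cv2.resize(s["color"][140:260,170:410],None,fx=3,fy=3,interpolation=cv2.INTER_CUBIC); cv2.imwrite("pics/s1.png",a)
E
```

```text
(no output)
```

View pics/s1.png

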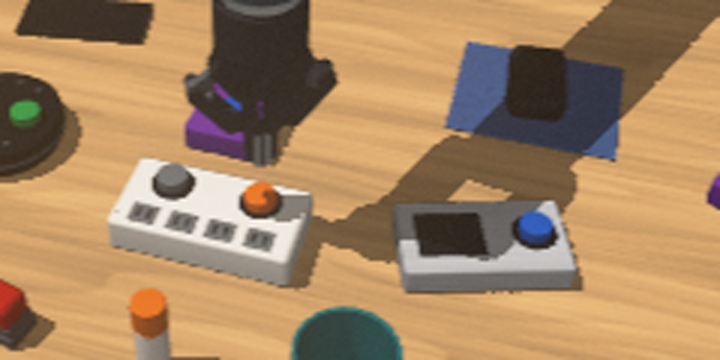

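The shut fingertips, at crop pixel (261,160), hang directly above the orange key at (260,197). I'll go down with a gentle press.

```bash
python3 -m inch '[[0,0,-2,0,0,0,0],[0,0,-1.5,0,0,0,0],[0,0,-0.3,0,0,0,0],[0,0,-0.3,0,0,0,0],[0,0,-0.2,0,0,0,0],[0,0,0,0,0,0,0]]'
```

```text
time: 3.12
position: [0.5848, 0.0369, 0.0485]
tcp_rot: [180.0, -0.1, 26.6]
ft_force: [-0.2, -0.2, 0.6]
opening: 0.0002
grip_force: 0.0
```

```bash
python3 -m inch '[[0,0,-0.2,0,0,0,0],[0,0,-0.2,0,0,0,0],[0,0,0,0,0,0,0]]'; python3 -m inch '[[0,0,-0.1,0,0,0,0],[0,0,-0.1,0,0,0,0]]'
```

```text
time: 3.5
position: [0.5849, 0.0369, 0.0444]
tcp_rot: [180.0, -0.1, 26.6]
ft_force: [0.5, 0.4, 0.9]
opening: -0.0
grip_force: 0.7
time: 3.75
position: [0.5848, 0.0369, 0.0426]
tcp_rot: [180.0, -0.1, 26.6]
ft_force: [0.3, 0.2, 4.8]
opening: -0.0001
grip_force: 2.1
```

```bash
python3 -m inch '[[0,0,-0.1,0,0,0,0],[0,0,0,0,0,0,0]]'; python3 - <<'E'
from cell import snapshot
import cv2
s=snapshot("scene"); 
cv2.imwrite("pics/s2.png",cv2.resize(s["color"][170:240,200:300],None,fx=6,fy=6,interpolation=cv2.INTER_CUBIC))
E
```

```text
time: 4.0
position: [0.5848, 0.0369, 0.0417]
tcp_rot: [180.0, -0.1, 26.6]
ft_force: [1.1, 0.7, 5.2]
opening: -0.0003
grip_force: 2.3
```

View pics/s2.png

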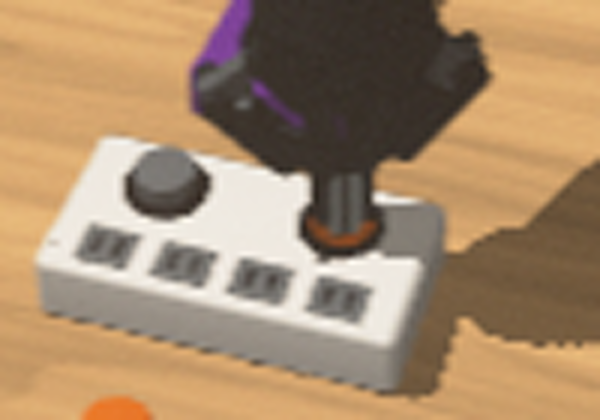

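The orange key is visibly lower under the fingertip at crop (340,225). The force is still about the sliding level, so I'll continue to the stop.

```bash
python3 -m inch '[[0,0,-0.1,0,0,0,0],[0,0,0,0,0,0,0]]'; python3 -m inch '[[0,0,-0.1,0,0,0,0],[0,0,0,0,0,0,0]]'
```

```text
time: 4.3
position: [0.5848, 0.0369, 0.0409]
tcp_rot: [180.0, -0.0, 26.6]
ft_force: [-0.8, 0.6, 6.9]
opening: 0.0002
grip_force: 3.1
time: 4.55
position: [0.5849, 0.0369, 0.0401]
tcp_rot: [180.0, -0.0, 26.6]
ft_force: [-0.3, 0.2, 7.8]
opening: 0.0002
grip_force: 4.0
```

```bash
python3 -m inch '[[0,0,-0.1,0,0,0,0],[0,0,-0.1,0,0,0,0],[0,0,0,0,0,0,0]]'; python3 -m inch '[[0,0,1,0,0,0,0],[0,0,3,0,0,0,0],[0,0,3,0,0,0,0],[0,0,0,0,0,0,0]]'; python3 - <<'E'
from cell import snapshot
import cv2
s=snapshot("scene"); 
cv2.imwrite("pics/s3.png",cv2.resize(s["color"][170:240,200:300],None,fx=6,fy=6,interpolation=cv2.INTER_CUBIC))
E
```

```text
time: 4.92
position: [0.5849, 0.0369, 0.0386]
tcp_rot: [180.0, -0.0, 26.6]
ft_force: [-2.2, 0.2, 10.8]
opening: 0.0002
grip_force: 5.7
time: 5.42
position: [0.5855, 0.0368, 0.1092]
tcp_rot: [179.9, -0.2, 26.6]
ft_force: [-0.6, 0.3, 0.9]
opening: -0.0
grip_force: 0.0
```

View pics/s3.png

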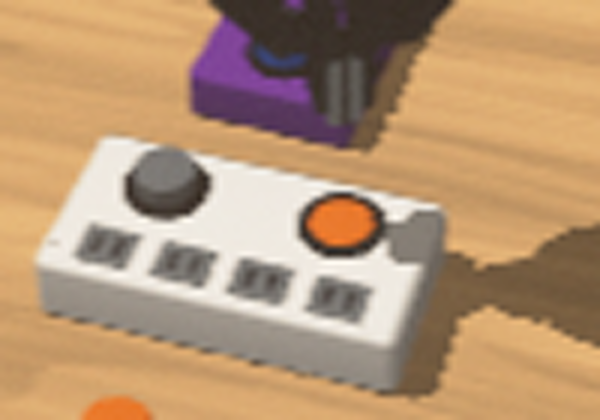

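The orange key is now flush at crop (341,223) and the grey key still stands. Next is blue.

```bash
python3 -m inch '[[-0.74,4,0,0,0,0,0],[-0.74,4,0,0,0,0,0],[-0.74,4,0,0,0,0,0],[-0.74,4,0,0,0,0,0],[-0.74,4,0,0,0,0,0],[-0.75,4,-2,0,0,0,0],[0,0,-2,0,0,0,0],[0,0,-1,0,0,0,0],[0,0,0,0,0,0,0]]'; python3 - <<'E'
from cell import snapshot
import cv2
s=snapshot("scene"); 
cv2.imwrite("pics/s4.png",cv2.resize(s["color"][170:240,290:390],None,fx=6,fy=6,interpolation=cv2.INTER_CUBIC))
E
```

```text
time: 6.6
position: [0.5391, 0.2756, 0.0556]
tcp_rot: [-180.0, 0.2, 26.5]
ft_force: [-1.1, -0.4, 0.6]
opening: -0.0001
grip_force: 0.0
```

View pics/s4.png

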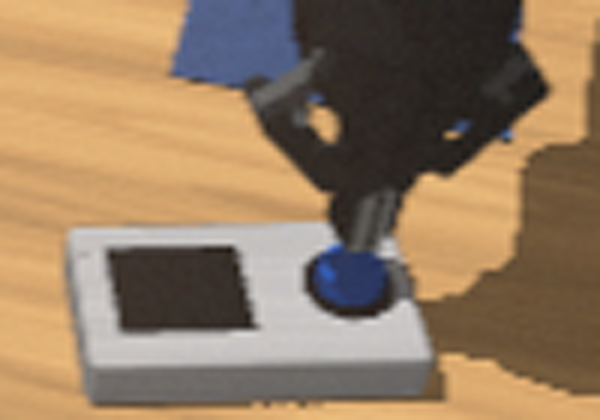

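```bash
python3 - <<'E'
from cell import snapshot
import numpy as np
s=snapshot("scene");R,t=np.array(s["R"]),np.array(s["t"])
for p in([.5391,.2756,.0556],[.5391,.2756,.043],[.541,.277,.043],[.585,.0368,.043]):
    c=R@p+t; u=s["fx"]*c[0]/c[2]+s["cx"]; v=s["fy"]*c[1]/c[2]+s["cy"]; print(u,v,(u-290)*6,(v-170)*6)
E
```

```text
349.1771256554521 209.7972053388386 355.06275393271244 238.78323203303165
348.3059106602302 213.110688817728 349.83546396138127 258.664132906368
348.7734040584692 213.72487551238152 352.64042435081535 262.3492530742891
256.43974092745196 206.8276334185345 -201.3615544352882 220.96580051120702
```

The fingertip at crop (360,245) is over the blue key at (350,275), within about 4 mm. I'll nudge 2 mm in +x and press.

```bash
python3 -m inch '[[0.2,0,-0.8,0,0,0,0],[0,0,-0.3,0,0,0,0],[0,0,-0.2,0,0,0,0],[0,0,-0.2,0,0,0,0],[0,0,-0.2,0,0,0,0],[0,0,-0.2,0,0,0,0],[0,0,-0.1,0,0,0,0],[0,0,0,0,0,0,0]]'; python3 -m inch '[[0,0,-0.1,0,0,0,0],[0,0,-0.1,0,0,0,0],[0,0,0,0,0,0,0]]'
```

```text
time: 7.7
position: [0.5419, 0.2769, 0.0372]
tcp_rot: [180.0, -0.0, 26.6]
ft_force: [-1.2, -1.0, 2.5]
opening: -0.0
grip_force: 0.9
time: 8.07
position: [0.5419, 0.2769, 0.0352]
tcp_rot: [180.0, -0.0, 26.6]
ft_force: [-0.9, -0.7, 2.4]
opening: 0.0001
grip_force: 1.0
```

```bash
python3 -m inch '[[0,0,-0.1,0,0,0,0],[0,0,-0.1,0,0,0,0],[0,0,0,0,0,0,0]]';python3 -m inch '[[0,0,-0.1,0,0,0,0],[0,0,-0.1,0,0,0,0],[0,0,0,0,0,0,0]]'
```

```text
time: 8.45
position: [0.5419, 0.277, 0.0335]
tcp_rot: [180.0, 0.0, 26.6]
ft_force: [-1.7, -1.5, 5.1]
opening: -0.0002
grip_force: 2.4
time: 8.82
position: [0.542, 0.277, 0.032]
tcp_rot: [180.0, 0.0, 26.6]
ft_force: [-3.7, -1.9, 7.8]
opening: 0.0
grip_force: 4.1
```

```bash
python3 -m inch '[[0,0,1,0,0,0,0],[0,0,3,0,0,0,0],[0,0,5,0,0,0,0]]'; python3 -m inch '[[-0.1,-4.9,0,0,0,0,0],[-0.1,-4.9,0,0,0,0,0],[-0.1,-4.9,0,0,0,0,0],[-0.1,-4.9,0,0,0,0,0],[-0.1,-4.9,0,0,0,0,0],[-0.1,-4.9,0,0,0,0,0],[-0.1,-4.9,0,0,0,0,0],[-0.1,-4.9,0,0,0,0,0],[-0.1,-5,0,0,0,0,0],[0,-5,-4,0,0,0,0]]'; python3 -m inch '[[0,0,-1.5,0,0,0,0],[0,0,0,0,0,0,0]]'
python3 - <<'E'
from cell import snapshot
import cv2, numpy as np
s=snapshot("scene"); 
f=lambda y,x:cv2.resize(s["color"][y:y+70,x:x+66],None,fx=6,fy=6,interpolation=cv2.INTER_CUBIC)
cv2.imwrite("pics/s5.png",np.hstack([f(140,140),f(185,310)]))
R,t=np.array(s["R"]),np.array(s["t"])
for p in([.533,-.216,.058],[.533,-.216,.047]):
    c=R@p+t; print((s["fx"]*c[0]/c[2]+s["cx"]-140)*6,(s["fy"]*c[1]/c[2]+s["cy"]-140)*6)
E
```

```text
time: 9.2
position: [0.5403, 0.2766, 0.1202]
tcp_rot: [-179.9, 0.2, 26.6]
ft_force: [1.3, 0.3, 0.7]
opening: 0.0002
grip_force: 0.0
time: 10.45
position: [0.5356, -0.2173, 0.0855]
tcp_rot: [179.5, -0.3, 26.6]
ft_force: [1.0, -0.3, -0.8]
opening: 0.0002
grip_force: 0.0
time: 10.7
position: [0.5318, -0.2129, 0.0657]
tcp_rot: [-179.8, 0.1, 26.6]
ft_force: [0.6, 0.5, -0.2]
opening: 0.0
grip_force: 0.0
227.90097078563088 200.61035655562011
231.2970338089741 217.81496740109787
```

View pics/s5.png

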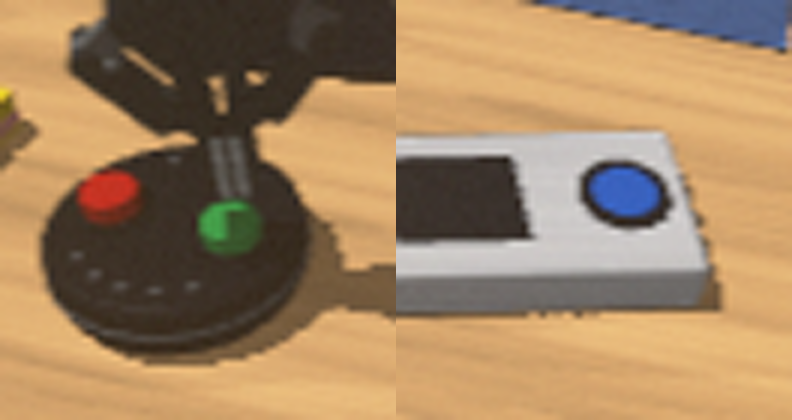

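The blue key is flush at right-crop (625,192). The fingertip at left-crop (233,195) is above the green key at (230,222). Now I'll press green.

```bash
python3 -m inch '[[0.1,0,-1.0,0,0,0,0],[0,0,-0.5,0,0,0,0],[0,0,-0.3,0,0,0,0],[0,0,-0.2,0,0,0,0],[0,0,-0.2,0,0,0,0],[0,0,-0.2,0,0,0,0],[0,0,0,0,0,0,0]]'; python3 -m inch '[[0,0,-0.1,0,0,0,0],[0,0,-0.1,0,0,0,0],[0,0,0,0,0,0,0]]'
```

```text
time: 11.62
position: [0.534, -0.2139, 0.0432]
tcp_rot: [180.0, -0.0, 26.6]
ft_force: [-0.3, 0.6, 1.0]
opening: 0.0
grip_force: 0.4
time: 12.0
position: [0.534, -0.214, 0.0413]
tcp_rot: [180.0, -0.0, 26.6]
ft_force: [-0.0, 1.7, 2.4]
opening: 0.0003
grip_force: 1.0
```

```bash
python3 -m inch '[[0,0,-0.2,0,0,0,0],[0,0,-0.1,0,0,0,0],[0,0,0,0,0,0,0]]';python3 -m inch '[[0,0,-0.1,0,0,0,0],[0,0,-0.1,0,0,0,0],[0,0,0,0,0,0,0],[0,0,0,0,0,0,0]]'
```

```text
time: 12.38
position: [0.534, -0.2139, 0.0383]
tcp_rot: [180.0, -0.0, 26.6]
ft_force: [0.3, 0.5, 1.6]
opening: 0.0001
grip_force: 1.4
time: 12.88
position: [0.534, -0.214, 0.0368]
tcp_rot: [180.0, -0.0, 26.6]
ft_force: [-1.9, 1.5, 6.5]
opening: -0.0003
grip_force: 3.2
```

```bash
python3 -m inch '[[0,0,-0.1,0,0,0,0],[0,0,0,0,0,0,0]]'; python3 -m inch '[[0,0,1,0,0,0,0],[0,0,3,0,0,0,0],[0,0,5,0,0,0,0],[0,0,5,0,0,0,0],[0,0,0,0,0,0,0],[0,0,0,0,0,0,0]]'
python3 - <<'E'
from cell import snapshot
import cv2
s=snapshot("scene"); cv2.imwrite("pics/s6.png",cv2.resize(s["color"][130:270,110:380],None,fx=2.9,fy=2.9,interpolation=cv2.INTER_CUBIC))
E
```

```text
time: 13.12
position: [0.534, -0.214, 0.036]
tcp_rot: [180.0, 0.0, 26.6]
ft_force: [-2.7, 1.9, 7.2]
opening: -0.0003
grip_force: 4.1
time: 13.88
position: [0.5334, -0.2137, 0.1746]
tcp_rot: [-180.0, 0.0, 26.6]
ft_force: [-0.4, 0.1, -0.9]
opening: -0.0001
grip_force: 0.0
```

View pics/s6.png

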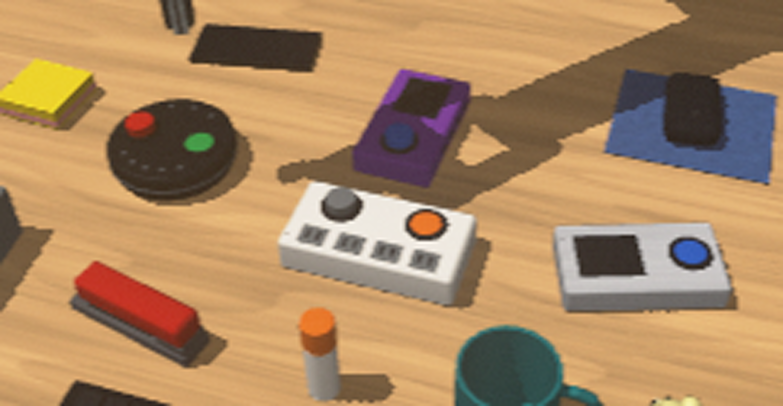

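The orange (427,224), blue (690,253) and green (199,142) keys are all flush. Grey (341,204) and red (139,124) still stand up, nothing has shifted, and the arm is clear, so I'll hand in.

```bash
python3 -c "
from cell import order
print(order.hand_in())"
```

```text
the job is handed in; nothing more can be done
None
```

I pressed the orange, blue and green keys fully in, in that order; grey and red are still up, nothing looks moved, and the job is handed in, though no verdict came back.

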